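# Set a core-temperature probe in its test stand

### The arm

A 6-joint arm with a two-finger parallel gripper is mounted at the origin on a cart in front of the work surface, level with it; the furniture and walls round the work are solid. World frame = base frame: x ahead of the robot, y to its left, z up, the work surface at z = 0. Lengths are in m, angles in rad, forces in N, time in s.
With the tool pointing down it reaches from about 0.275 to 0.75 m from the base axis. Payload 10.2 kg.
Tool frame: the origin (TCP) lies midway between the tips of the shut fingers; the grasp point (between the pads) lies 19 mm behind it (env.hold_point_z is the distance from the TCP to the grasp point, in m); z points along the fingers, y is the line along which they close (so a half turn about z gives the same grasp; the last joint's range is limited). The gripper opens to 85 mm and grips with 20 to 120 N. Pads are 22 mm wide; open, the fingers measure 114 mm over their backs; the gripper's body (76 mm by 85 mm) begins 54 mm behind the grasp point. The pads swing forward as they close: fully open they stand 13 mm farther back than shut.
Start: joints at [1.026, 0.313, 1.498, -0, 1.331, -0.223], TCP at [0.166, 0.498, 0.231] pointing down, gripper open.
Joint ranges: [-2.94, 2.94], [-0.97, 2.17], [0.19, 2.56], [-1.23, 4.37], [0.02, 3.11], [-2.88, 2.88]. Speed limits (rad/s): [2.39, 2.39, 3.01, 3.14, 3.14, 3.14].

### API

Orientations are given as a unit quaternion [x, y, z, w].
In Python, from bench import env, kinematics, monitor, eyes, job gives the robot as it stands. The module is installed in compiled form; this text tells all that it offers. Calls block until the motion is done:
- env.reach(position, orientation): joint-space move of the TCP to a pose.
- env.movel(position, velocity=0.15, frame=None, guard=None): straight line of the TCP; frame=None keeps the orientation; velocity is the mean speed in m/s. With guard (N) it stops when the force on the tool has changed by that much, and returns True; else False.
- env.set_joints(angles): joint-space move.
- env.release() and env.close_gripper(effort=None): open the fingers fully, or close them until they stop; effort is the grip in N (None keeps the last).
- env.hold(seconds).
- kinematics.ik(position, orientation): joint angles nearest the present ones, or None.
- monitor.sense(): the state.
- eyes.grab_frame(name): name is "scene" or "side" or "wrist"; returns a dict with "frame" (400x640x3 uint8, red, green, blue), "mtx" (3x3 intrinsics, pixels), "view" (4x4, takes a point from world to camera coordinates). Camera axes: x right, y down, z forward; pixel columns grow to the right and rows downward; lengths in m; the calibration is good to about 2 mm. A picture is of the moment at which its call begins. There is no depth.
A pose or a line that the arm cannot do raises env.MotionError and nothing moves.
- job.hand_in(): hands the job in; it is judged then, once.
The state is a dict: "clock": time; "joints": joint angles; "qvel": joint speeds; "joint_efforts": joint torques, N m; "position": TCP position; "ee_rot": TCP orientation; "contact_force": force on the tool from outside, world axes, zero at the start; "ft_torque": the same for the moment, N m; "finger_gap": opening from 0.0 (shut) to 1.0 (fully open); "gripper_force": force on a finger pad.
Only numpy, scipy, OpenCV 4.12 (cv2) and the standard library are available. Lean on these libraries where they do the work, as an engineer would, in place of code of your own. Each camera call takes 0.05 s, during which the arm holds its last target. There are 200 camera calls.

### The job

Swing the test stand's keeper bar fully shut until it clicks into its detent, so that the pastry ring is locked in. Then lift the probe out of its rest and lower its rod through the guide hole without touching the bore, until the tip hangs about half way down inside the pastry ring, and finish while still holding the probe there: upright, still, centred in the guide hole and touching neither the stand nor the ring. Leave the other things on the table where they are.

Things in the scene. Friction and masses are not known exactly. Their poses are not given: they have to be found in the camera images.
- stand: probe test stand, fixed to the table: steel base plate 170 x 190 x 12 mm (x from -100 to +70, y from -113 to +77 mm in its frame) with an aluminium guide plate (75 x 60 x 10 mm, x -22 to +53, y -30 to +30, top 82 mm above the table) on two posts at its +x edge. Origin on the table straight below the guide hole; z up; the open front with the keeper bar faces -x, and -x points roughly to the robot's left (to world +y). The stand's place and its yaw vary.
- guide_hole (a point): centre of the guide hole at the top face of the guide plate, 82 mm above the table; round through hole of 22 mm diameter, vertical axis, plate 10 mm thick. The pastry ring stands right below: its mid height is 49 mm below this point, its bottom 70 mm below
- keeper (a joint): angle of the keeper bar, rad: 0 = shut, against its stop and held by the detent; up to 1.5 = swung out from the stand's front. It turns about a vertical pin; stiff hinge, stays where it is left (about 0.4 N at the peg). From about 0.12 rad down a sprung detent resists with up to about 4 N at the peg; it is passed at about 0.05 and from about 0.04 draws the bar on to 0
- keeper_hinge (a point): hinge axis of the keeper bar at the bar's mid height, 30 mm above the table (stand frame x -70, y +55 mm). The axes turn with the bar: the bar runs from here along this frame's -y to its end at 119 mm; shut, the bar lies along the stand's -y. The bar opens by moving toward its own -x and is pushed shut toward its own +x
- keeper_peg (a point): centre of the top of the upright steel peg near the bar's free end, 84 mm above the table, 95 mm from the hinge axis; peg of 12 mm diameter, free to be pushed or pinched over its upper 45 mm; beside it the detent housing is 42 mm high
- pastry_ring: tinned pastry ring, an open tube 65 mm across and 42 mm high, standing loose on the base plate below the guide plate between three low nest blocks; origin at the centre of its underside, 12 mm above the table
- rest: probe rest, fixed to the table: upright grey tube, 38 mm across, 100 mm high, bore 16 mm, with a round foot of 84 mm diameter; origin at the centre of its underside on the table
- probe: temperature probe standing upright in the rest with its rod in the bore: square black handle 24 x 24 mm and 60 mm high (flat sides along its x and y axes; from 90 to 150 mm above the origin, a 4 mm button above that) and below it a straight steel rod of 8 mm diameter, 90 mm long. Origin at the tip of the rod, z up along the rod to the handle. About 0.06 to 0.11 kg. In the rest the tip is 10 mm above the table and the handle's underside lies on the tube's top; its yaw varies
- probe_tip (a point): tip of the probe's rod (the probe's origin)
- salt_shaker: salt shaker, 44 mm across, 90 mm high; bystander; origin at the centre of its underside
- amber_jar: small square amber jar, 37 x 46 x 74 mm; bystander; origin at the centre of its underside
- nail_brush: green nail brush, 30 x 85 x 22 mm; bystander; origin at the centre of its underside
Mind the look-alikes: they are no part of the job. What is shaped like the pastry_ring but blue is not meant.

How it is judged:
By the outcome, as a careful person would: the job done as asked, in the order asked, and still so for the second after the job is handed in, while the arm keeps its last pose, push and grip.
It also fails if it takes over 64 s, if anything falls off the work surface, if the arm or the gripper's body presses on something with over 40 N, if the wrist force passes 120 N, or if a joint passes its speed limit or range.

## Working session

There is one attempt and no reset: what is moved stays moved. The work goes in short steps, each a Python script; the robot and the scene stay as the last script left them, time stands still between calls to the robot, and variables do not carry over. Pictures are saved under pics/ and viewed, at most 10 in all, crops included, and the job is handed in when it is done.

```bash
mkdir -p pics
python3 - <<'E'
from bench import env,kinematics,monitor,eyes
import cv2,numpy as np,pickle
d={}
for n in ["scene","side","wrist"]:
    f=eyes.grab_frame(n); d[n]=f
    cv2.imwrite(f"pics/{n}0.png",f["frame"][:,:,::-1])
    v=np.array(f["view"]);print(n,np.round(-v[:3,:3].T@v[:3,3],3),np.round(v[2,:3],2),f["mtx"][0][0])
pickle.dump(d,open("f0.pkl","wb"))
s=monitor.sense();print(s)
E
```

```text
scene [ 0.076 -0.435  0.701] [ 0.5   0.54 -0.68] 410.506863507921
side [0.413 0.91  0.881] [ 0.1  -0.71 -0.69] 448.6104698366165
wrist [0.1   0.52  0.373] [ 0.26 -0.09 -0.96] 299.3232656160439
{'clock': 0.15, 'joints': array([ 1.02557515e+00,  3.13327313e-01,  1.49820785e+00,  2.37620302e-07,
        1.33096196e+00, -2.23415687e-01]), 'qvel': array([ 0.00150616, -0.00304433, -0.00168453,  0.00268248, -0.00050815,
        0.00048427]), 'joint_efforts': array([ 5.94259200e-04, -4.12375367e+01, -2.59796119e+01, -1.05108104e-04,
        3.25064437e-03,  9.54846655e-06]), 'position': array([0.16597886, 0.49789913, 0.23088414]), 'ee_rot': array([ 1.60209366e-01,  9.87082952e-01, -4.19205764e-04, -1.69663343e-04]), 'contact_force': array([ 0.10074712, -0.67250641, -0.15861738]), 'ft_torque': array([ 0.0335189 ,  0.00470732, -0.0313453 ]), 'gripper_force': 0.0, 'finger_gap': 1.0021543359047604}
```

View pics/scene0.png

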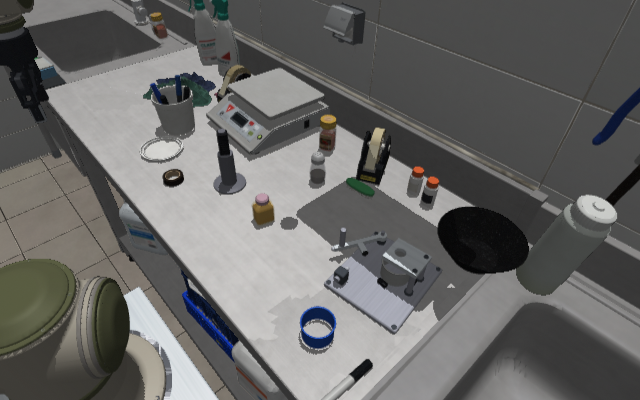

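View pics/side0.png

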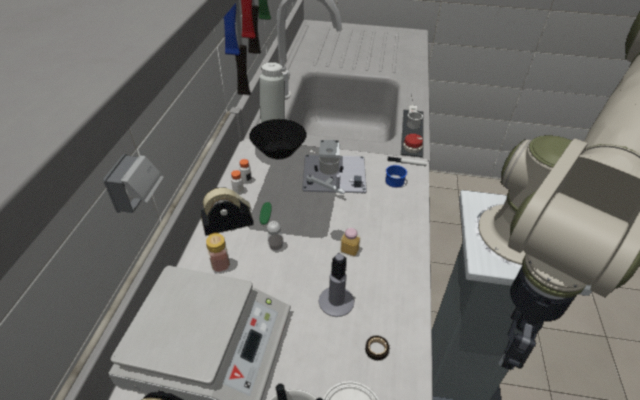

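The scene view shows the rest and probe at about (228,160). The stand is at (385,280) with its keeper open and the peg at (343,238). The blue decoy ring is at (318,328). Next I'll view zoomed crops.

Run:
```python
import cv2,pickle,numpy as np
d=pickle.load(open("f0.pkl","rb"))
def crop(n,x,y,w,h,k):
    im=cv2.resize(d[n]["frame"][y:y+h,x:x+w,::-1],None,fx=k,fy=k,interpolation=cv2.INTER_CUBIC)
    for u in range((x+9)//10*10,x+w,10):
        cv2.line(im,(int((u-x)*k),0),(int((u-x)*k),6 if u%50 else 16),(0,0,255),1); 
        if u%20==0: cv2.putText(im,str(u),(int((u-x)*k),18),0,.35,(0,0,255))
    for v in range((y+9)//10*10,y+h,10):
        cv2.line(im,(0,int((v-y)*k)),(6,int((v-y)*k)),(0,0,255),1)
        if v%20==0: cv2.putText(im,str(v),(8,int((v-y)*k)+4),0,.35,(0,0,255))
    return im
cv2.imwrite("pics/a.png",crop("scene",320,220,130,110,6)[:600,:800])
a=crop("side",295,132,80,70,5); b=crop("side",310,245,60,75,5);c=crop("scene",205,120,50,80,5)
M=np.zeros((600,800,3),np.uint8)
for im,x,y in((a,0,0),(b,410,0),(c,410,380)):
    h=min(im.shape[0],600-y);w=min(im.shape[1],800-x);M[y:y+h,x:x+w]=im[:h,:w]
c=np.ascontiguousarray(c);M[:,:][380-5:]=M[380-5:]
e=crop("scene",205,120,50,80,4);M[355:600,0:200]=e[:245]
cv2.imwrite("pics/b.png",M)
```

```text
(no output)
```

View pics/a.png

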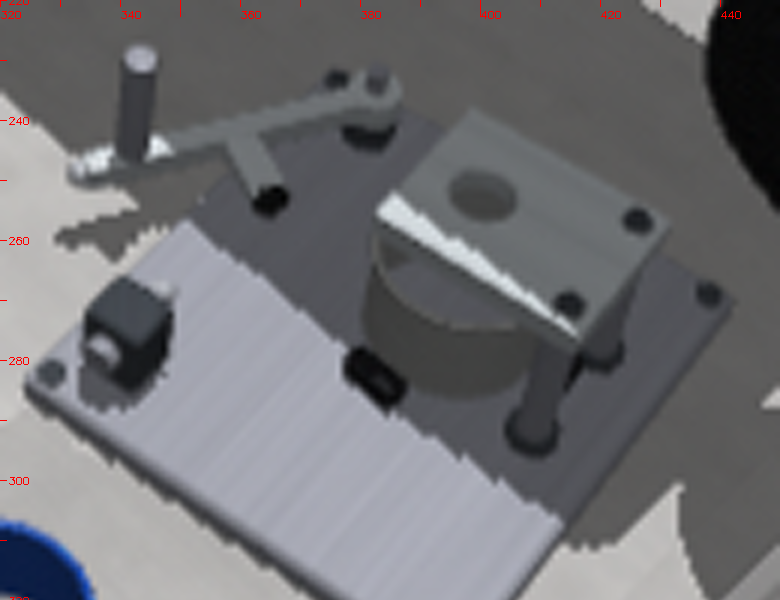

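View pics/b.png

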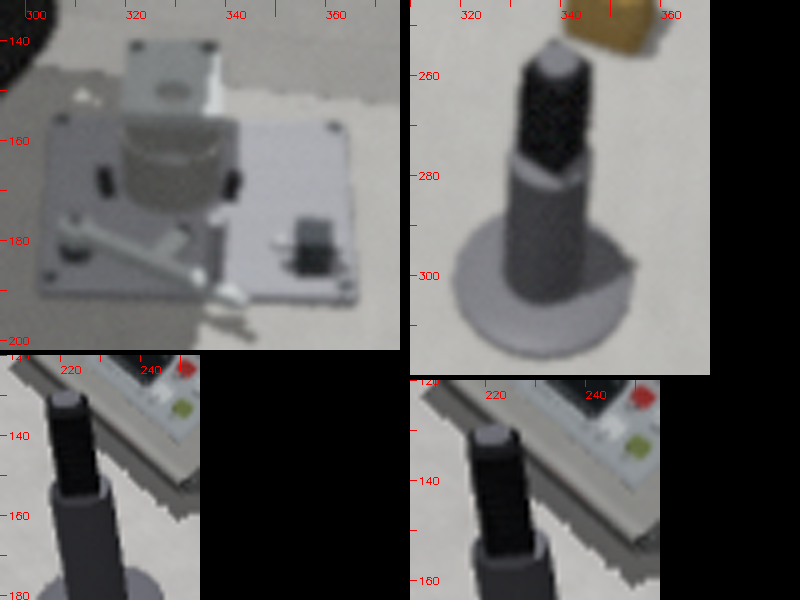

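```bash
cat > h.py <<'E'
import numpy as np,pickle,cv2
from scipy.optimize import least_squares
def proj(f,P):
    P=np.atleast_2d(P).astype(float);v=np.array(f["view"]);c=P@v[:3,:3].T+v[:3,3];p=c@np.array(f["mtx"]).T;return p[:,:2]/p[:,2:]
def stand(q,P):
    P=np.atleast_2d(P)/1000;c,s=np.cos(q[2]),np.sin(q[2])
    return np.c_[q[0]+c*P[:,0]-s*P[:,1],q[1]+s*P[:,0]+c*P[:,1],P[:,2]]
def onplane(f,uv,z):
    v=np.array(f["view"]);R=v[:3,:3];o=-R.T@v[:3,3];r=R.T@np.linalg.solve(np.array(f["mtx"]),[uv[0],uv[1],1.]);return o+r*(z-o[2])/r[2]
E
python3 - <<'E'
from h import *
d=pickle.load(open("f0.pkl","rb"));S,D=d["scene"],d["side"]
a=lambda X,Y:(319.6+X/6,219.6+Y/6)
b=lambda X,Y:(294.6+X/5,131.6+Y/5)
o=[(S,a(482,193),(0,0,82)),(S,a(472,108),(-22,30,82)),(S,a(376,212),(-22,-30,82)),(S,a(668,218),(53,30,82)),
(S,a(25,383),(-100,-113,12)),(S,a(735,298),(70,77,12)),
(D,b(172,89),(0,0,82)),(D,b(47,118),(70,77,12)),(D,b(347,118),(70,-113,12)),(D,b(357,298),(-100,-113,12)),(D,b(40,294),(-100,77,12))]
fun=lambda q:np.concatenate([proj(f,stand(q,P))[0]-uv for f,uv,P in o])
g=onplane(S,o[0][1],.082);print(g,onplane(D,o[6][1],.082))
r=least_squares(fun,[g[0],g[1],-1.57],loss="soft_l1");q=r.x;print(q);print(np.round(fun(q).reshape(-1,2),1))
for fs in ([S],[D]):
    oo=[x for x in o if x[0] is fs[0]]
    print(least_squares(lambda q:np.concatenate([proj(f,stand(q,P))[0]-uv for f,uv,P in oo]),q).x)
pk=onplane(S,a(141,58),.084);h=stand(q,(-70,55,0))[0];v=pk-h;print("peg",pk,"dist",np.linalg.norm(v[:2]),"bar ang",np.arctan2(v[1],v[0])-(q[2]-np.pi/2),"hinge",h)
print("peg in side pic",(proj(D,pk)[0]-[294.6,131.6])*5)
print("button",onplane(S,(221.2,130.6),.164),onplane(D,(339.,256.6),.164))
print("foot",onplane(D,(336.4,302.3),.006))
pickle.dump(q,open("q.pkl","wb"))
E
```

```text
[ 0.55248161 -0.17156112  0.082     ] [ 0.55252722 -0.17096792  0.082     ]
[ 0.55240264 -0.17120412 -1.41790614]
[[-0.2 -0.1]
 [-0.4 -0.2]
 [-0.4  0.3]
 [ 0.7  0.2]
 [-1.3 -0.7]
 [ 0.3 -1.3]
 [ 0.1 -0. ]
 [ 0.3 -1.6]
 [-0.4 -0.4]
 [ 1.  -1.3]
 [-0.4 -1.8]]
[ 0.55223726 -0.17188006 -1.41687948]
[ 0.55203406 -0.16618633 -1.41622536]
peg [ 0.5099972 -0.0575915  0.084    ] dist 0.09334653012820028 bar ang 5.733757695216315 hinge [ 0.5961004  -0.09364443  0.        ]
peg in side pic [217.21125516 213.70415729]
button [0.46138857 0.30019067 0.164     ] [0.4621914  0.30559225 0.164     ]
foot [0.46057953 0.31002856 0.006     ]
```

The stand fit agrees across both views, and the keeper is about 0.55 rad open (peg to hinge 93 mm against 95 nominal). Next I'll take a wrist view of the probe on the way, then approach the peg.

```bash
cat >> h.py <<'E'
from scipy.spatial.transform import Rotation as Ro
def down(yaw):  # tool x axis horizontal at yaw, z down
    x=np.array([np.cos(yaw),np.sin(yaw),0]);z=np.array([0,0,-1.]);return Ro.from_matrix(np.c_[x,np.cross(z,x),z]).as_quat()
def snap(eyes,n,name):
    f=eyes.grab_frame(n);cv2.imwrite(f"pics/{name}.png",f["frame"][:,:,::-1]);pickle.dump(f,open(name+".pkl","wb"));return f
E
python3 - <<'E'
from h import *
from bench import env,kinematics,monitor,eyes
q=pickle.load(open("q.pkl","rb"))
env.close_gripper(40)
for y in (q[2]+.15,q[2]+.15+np.pi):
    j=kinematics.ik([.505,-.02,.2],down(y)); print(y,j)
x0=Ro.from_quat(monitor.sense()["ee_rot"]).as_matrix()[:,0];print(x0)
yaw=np.arctan2(x0[1],x0[0])
env.reach([.42,.34,.30],down(yaw));f=snap(eyes,"wrist","w1")
print(proj(f,[[.462,.303,.164],[.462,.303,.1]]),-np.array(f["view"])[:3,:3].T@np.array(f["view"])[:3,3],monitor.sense()["clock"])
E
```

```text
-1.2679061428616725 [-2.71780806e-01  2.96926272e-01  1.60384563e+00 -4.44089210e-16
  1.24082075e+00  2.56692166e+00]
1.8736865107281206 [-2.71780806e-01  2.96926272e-01  1.60384563e+00 -4.44089210e-16
  1.24082075e+00 -5.74670990e-01]
[-9.48658065e-01  3.16303454e-01  1.37764232e-05]
[[298.96638869 238.96586682]
 [302.66611184 217.49421389]] [0.35292451 0.36242496 0.44211157] 2.1417
```

View pics/w1.png

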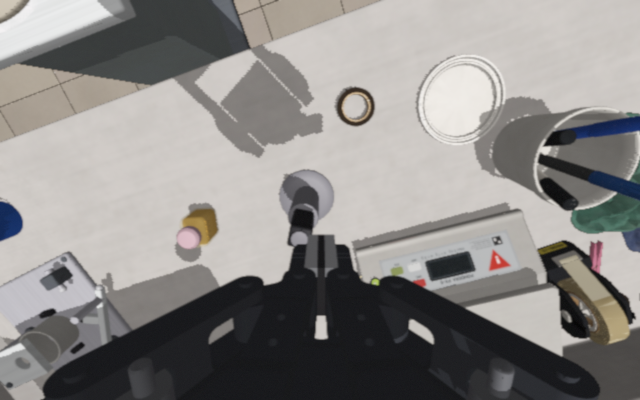

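The wrist view shows the probe's button at about (299,237) against (299,239) predicted, so the probe position is confirmed. Now I'll push the keeper.

Run:
```python
from h import *
from bench import env,kinematics,monitor,eyes
q=pickle.load(open("q.pkl","rb"));h=stand(q,(-70,55,0))[0][:2]
o=down(q[2]+np.pi-.12); n=np.array([np.cos(q[2]-.12),np.sin(q[2]-.12)])
def peg(t): a=q[2]-np.pi/2-t; return h+.095*np.array([np.cos(a),np.sin(a)])
def tcp(t,back): return np.r_[peg(t)-n*back,.056]
p=tcp(.55,.04)
env.reach([p[0],p[1],.2],o)
env.movel(p,.12)
print("start",monitor.sense()["contact_force"],monitor.sense()["clock"])
for t in (.55,.45,.35,.25,.15):
    g=env.movel(tcp(t,.017),.06,guard=25); s=monitor.sense(); print(t,g,s["contact_force"].round(1),s["position"].round(4),s["clock"])
    if g: break
```

```text
start [ 0.69777451 -0.16467532  0.76747104] 4.9083
0.55 False [-0.2 -0.1 -0.4] [ 0.5079 -0.0402  0.056 ] 5.4417
0.45 False [ 0.7  0.3 -0.9] [ 0.5046 -0.0491  0.056 ] 5.75
0.35 False [-0.9  0.5 -0.1] [ 0.5024 -0.0585  0.056 ] 6.0583
0.25 False [-0.2  0.6  0.4] [ 0.501  -0.0679  0.056 ] 6.3667
0.15 False [1.2 0.9 0. ] [ 0.5006 -0.0773  0.056 ] 6.675
```

Run:
```python
from h import *
from bench import env,kinematics,monitor,eyes
q=pickle.load(open("q.pkl","rb"));h=stand(q,(-70,55,0))[0][:2]
n=np.array([np.cos(q[2]-.12),np.sin(q[2]-.12)]);m=np.array([np.cos(q[2]),np.sin(q[2])])
a=q[2]-np.pi/2;pg=h+.095*np.array([np.cos(a),np.sin(a)])
for k in np.arange(-.008,.0141,.002):
    g=env.movel(np.r_[pg-n*.017+m*k,.056],.03,guard=12); s=monitor.sense(); print(round(k,3),g,(s["contact_force"][:2]@m).round(1),s["clock"])
    if g: break
p=s["position"]
env.movel(np.r_[p[:2]-m*.03,.056],.1)
env.movel(np.r_[p[:2]-m*.03,.2],.2)
f=snap(eyes,"wrist","w2");c=snap(eyes,"scene","s2")
print(proj(c,np.r_[pg,.084]),proj(f,np.r_[pg,.084]),monitor.sense()["clock"])
im=c["frame"][220:330,320:450,::-1];im=cv2.resize(im,None,fx=4,fy=4,interpolation=2)
M=np.zeros((590,800,3),np.uint8);M[:440,:520]=im
w=pickle.load(open("w1.pkl","rb"))["frame"][190:260,270:340,::-1];M[:280,520:]=cv2.resize(w,None,fx=4,fy=4,interpolation=2)
dd=pickle.load(open("f0.pkl","rb"))["side"]["frame"][248:288,322:362,::-1];M[290:570,520:]=cv2.resize(dd,None,fx=7,fy=7,interpolation=2)
cv2.imwrite("pics/m2.png",M)
```

```text
-0.008 False 0.2 7.0333
-0.006 False 0.2 7.2833
-0.004 False -0.4 7.5333
-0.002 False 0.3 7.7833
0.0 False -2.0 8.0333
0.002 False -11.0 8.2833
0.004 False -21.3 8.5333
0.006 False -31.0 8.7833
0.008 False -39.3 9.0333
0.01 False -51.1 9.2833
0.012 False -60.0 9.5333
0.014 False -69.9 9.7833
[[358.51815705 245.42263864]] [[326.38789653 239.51139943]] 11.3167
```

View pics/m2.png

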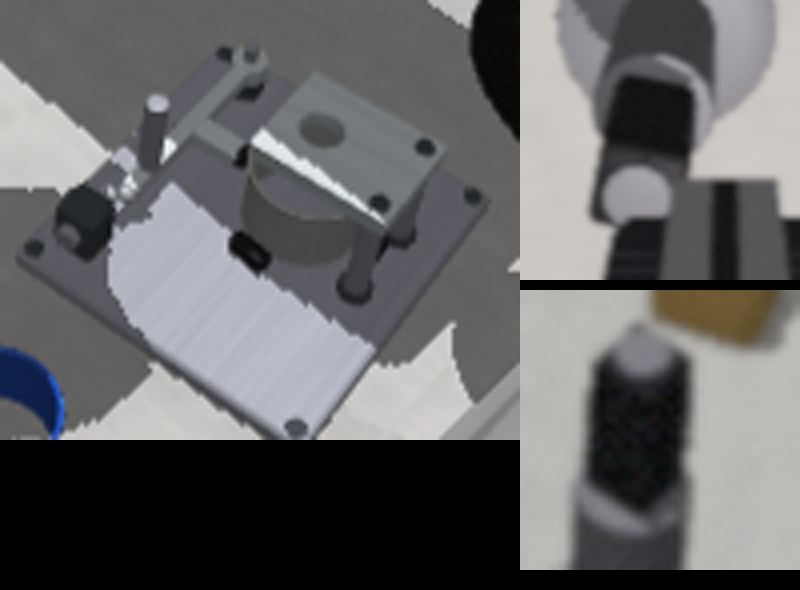

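View pics/w2.png

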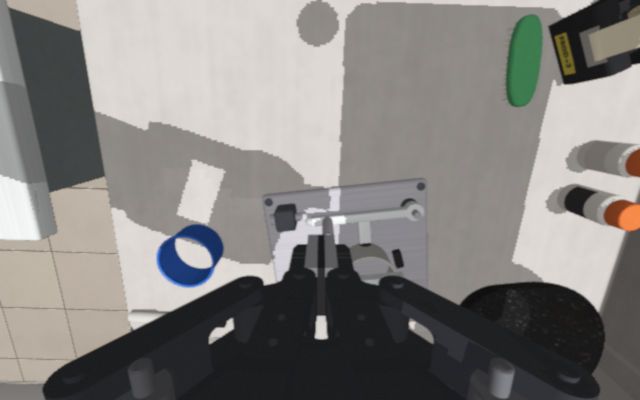

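The keeper is shut: the peg top is at (359,245) in the scene view against (358.5,245.4) predicted. Next I'll fit the probe handle's position and yaw from its corners.

Run:
```python
from h import *
from bench import kinematics
d=pickle.load(open("f0.pkl","rb"));S,D=d["scene"],d["side"];W=pickle.load(open("w1.pkl","rb"))
sd=lambda X,Y:((X-520)/7+321.57,(Y-290)/7+247.57)
sc=lambda X,Y:((X-410)/5+204.6,(Y-380)/5+119.6)
w=lambda X,Y:((X-520)/4+269.6,Y/4+189.6)
o=[(D,sd(585,485),.1),(D,sd(643,512),.1),(D,sd(685,490),.1),(D,sd(600,350),.16),(D,sd(690,360),.16),(D,sd(640,322),.16),
(S,sc(482,555),.1),(S,sc(537,553),.1),(W,w(606,147),.16),(W,w(690,153),.16),(W,w(590,218),.16)]
def fun(q,oo):
    r=[]
    for f,uv,z in oo:
        P=[[q[0]+.01697*np.cos(q[2]+np.pi/4+k*np.pi/2),q[1]+.01697*np.sin(q[2]+np.pi/4+k*np.pi/2),z] for k in range(4)]
        e=proj(f,P)-uv;r.append(e[np.argmin((e**2).sum(1))])
    return np.concatenate(r)
def best(oo): return min((least_squares(fun,[.462,.303,y],args=(oo,),loss="soft_l1") for y in np.arange(0,1.57,.15)),key=lambda r:r.cost)
r=best(o);print(r.x,r.cost);print(fun(r.x,o).reshape(-1,2).round(1))
for f in (D,W): r1=best([x for x in o if x[0] is f]);print(r1.x,r1.cost)
print("w1 button",onplane(W,w(637,194),.164))
q=pickle.load(open("q.pkl","rb"))
print("peg",onplane(pickle.load(open("s2.pkl","rb")),(359.1,244.9),.084))
for k in range(4):
    a=r.x[2]+k*np.pi/2
    print(a,kinematics.ik([r.x[0],r.x[1],.3],down(a)))
    print("    ",kinematics.ik([q[0],q[1],.3],down(a)))
```

```text
[0.46161274 0.30418296 1.03923054] 10.555869261582734
[[-0.5  0.2]
 [-0.2  2.1]
 [ 0.6 -1.5]
 [-1.8  1.7]
 [ 1.5 -0.7]
 [-0.4 -0.9]
 [ 0.2  1. ]
 [-0.7  0.3]
 [-0.3 -2.8]
 [ 2.   0.4]
 [-0.6  0.9]]
[0.46133141 0.30421093 0.95486081] 5.365263516740182
[0.46189048 0.3040904  1.08081028] 3.6546038321471643
w1 button [0.46107609 0.30320431 0.164     ]
peg [ 0.50405194 -0.10794524  0.084     ]
1.0392305429991804 [ 3.70687998e-01  3.38105139e-01  1.28581465e+00 -4.44089210e-16
  1.51767287e+00  9.02253782e-01]
     [-5.03017224e-01  3.98497833e-01  1.20129969e+00 -4.44089210e-16
  1.54179514e+00  2.85485593e-02]
2.610026869794077 [ 3.70687998e-01  3.38105139e-01  1.28581465e+00 -4.44089210e-16
  1.51767287e+00 -6.68542545e-01]
     [-5.03017224e-01  3.98497833e-01  1.20129969e+00 -4.44089210e-16
  1.54179514e+00 -1.54224777e+00]
4.180823196588974 [ 3.70687998e-01  3.38105139e-01  1.28581465e+00 -4.44089210e-16
  1.51767287e+00 -2.23933887e+00]
     None
5.75161952338387 [ 3.70687998e-01  3.38105139e-01  1.28581465e+00 -4.44089210e-16
  1.51767287e+00  2.47305011e+00]
     [-5.03017224e-01  3.98497833e-01  1.20129969e+00 -4.44089210e-16
  1.54179514e+00  1.59934489e+00]
```

Run:
```python
from h import *
from bench import env,kinematics,monitor,eyes
o=down(1.04);p=[.4615,.304]
env.movel([.505,-.05,.27],.3)
env.release()
env.reach(p+[.26],o)
env.movel(p+[.116],.12,guard=8)
s=monitor.sense();print(s["position"],s["contact_force"],s["clock"])
env.close_gripper(45);env.hold(.2);s=monitor.sense();print(s["finger_gap"],s["gripper_force"],s["contact_force"],s["clock"])
z=s["position"][2]
g=env.movel(p+[z+.135],.1,guard=15);s=monitor.sense();print(g,s["position"],s["contact_force"],s["finger_gap"],s["clock"])
c=snap(eyes,"scene","s3");f=snap(eyes,"side","d3")
T=[p+[s["position"][2]+.019-(.135-.01-0)+0]]
tip=np.array(p+[s["position"][2]-z+.010])
M=np.zeros((400,800,3),np.uint8)
for k,(F) in enumerate((c,f)):
    u=proj(F,tip)[0];x,y=int(u[0])-25,int(u[1])-60;print(u,x,y)
    M[:400,k*400:k*400+400][:,:250]=cv2.resize(F["frame"][y:y+80,x:x+50,::-1],None,fx=5,fy=5,interpolation=2)
    cv2.circle(M,(int((u[0]-x+.5)*5)+k*400,int((u[1]-y+.5)*5)),3,(0,0,255),1)
cv2.imwrite("pics/m3.png",M)
```

```text
[0.46186367 0.30412273 0.1166824 ] [-0.51060362  0.00891027  0.0603959 ] 15.1833
0.2752099475803707 47.069774866104126 [-0.84896347  0.12978461  3.33680356] 15.9667
False [0.46132025 0.30390574 0.25058186] [ 0.48275763 -0.49068581 -0.9885428 ] 0.2764207054387775 17.4667
[221.4975288  136.91023562] 196 76
[339.01151129 262.08072088] 314 202
```

View pics/m3.png

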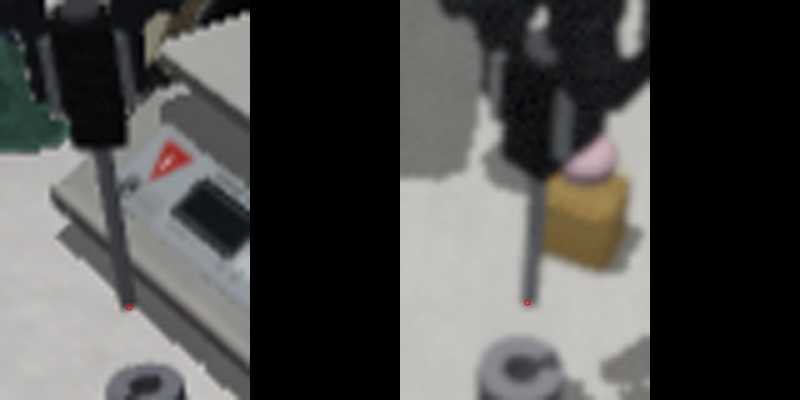

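The tip projects where expected (within 1 px in both views). I'll carry it over the hole and compare tip and hole there.

```bash
cat >> h.py <<'E'
def shot(eyes,pts,name,w=50,h=75,k=8):
    M=np.zeros((600,800,3),np.uint8)
    for i,n in enumerate(("scene","side")):
        F=snap(eyes,n,name+n);u=proj(F,pts[0])[0];x,y=int(u[0])-w//2,int(u[1])-h+25;print(n,"off",x,y)
        M[:h*k,i*400:i*400+w*k]=cv2.resize(F["frame"][y:y+h,x:x+w,::-1],None,fx=k,fy=k,interpolation=2)
        for p in pts:
            v=proj(F,p)[0];cv2.circle(M,(int((v[0]-x+.5)*k)+i*400,int((v[1]-y+.5)*k)),3,(0,0,255),1)
    cv2.imwrite(f"pics/{name}.png",M)
E
python3 - <<'E'
from h import *
from bench import env,kinematics,monitor,eyes
q=pickle.load(open("q.pkl","rb"))
env.movel([q[0],q[1],.25],.2);env.movel([q[0],q[1],.205],.1);env.hold(.4)
s=monitor.sense();p=s["position"];print(p,Ro.from_quat(s["ee_rot"]).as_matrix()[:,2],s["finger_gap"],s["clock"])
shot(eyes,[p-[0,0,.1067],[q[0],q[1],.082],p-[0,0,.0167]],"h4")
E
```

```text
[ 0.55244291 -0.17124147  0.20520791] [ 2.81993478e-04 -1.66274139e-04 -9.99999946e-01] 0.2740040265449136 21.1333
scene off 376 196
side off 304 94
```

View pics/h4.png

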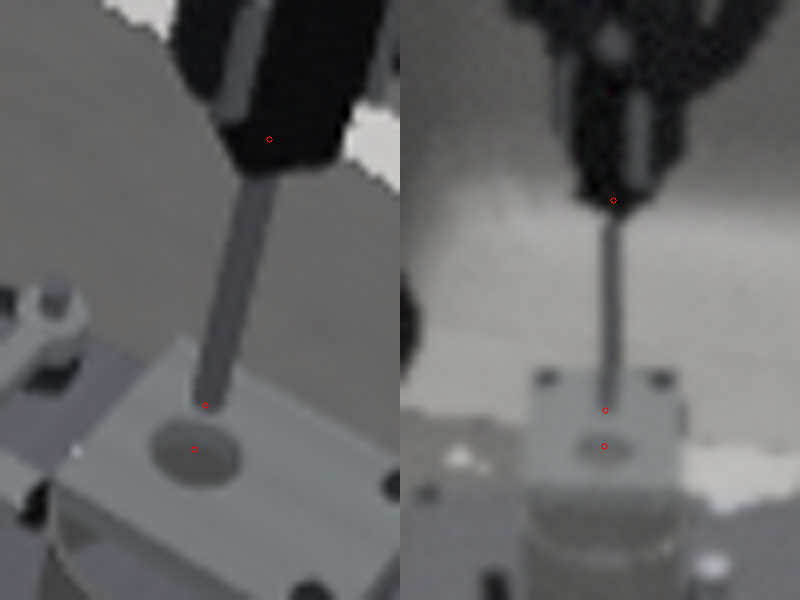

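Run:
```python
from h import *
from bench import monitor
p=monitor.sense()["position"]
for n in ("scene","side"):
    F=pickle.load(open("h4"+n+".pkl","rb"));g=cv2.cvtColor(F["frame"],cv2.COLOR_RGB2GRAY).astype(float)
    for z in np.arange(.078,.012,-.01):   # height above tip
        u=proj(F,p-[0,0,.1067-z])[0];r=int(round(u[1]));
        # axis u at that row
        v=proj(F,p-[0,0,.1067-z-.01])[0];ux=u[0]+(r-u[1])*(v[0]-u[0])/(v[1]-u[1])
        xs=np.arange(int(ux)-5,int(ux)+7);row=g[r,xs]
        b=np.interp(xs,[xs[0],xs[-1]],[row[:2].mean(),row[-2:].mean()]);w=np.clip(b-row-8,0,None)
        print(n,z.round(3),"res px",round((w*xs).sum()/w.sum()-ux,2),row.astype(int))
```

```text
scene 0.078 res px -0.07 [102 102 102 102  64  48  47  56  67 100 102 101]
scene 0.068 res px 0.04 [102 102 102  72  66  68  66  68 101 102 101 102]
scene 0.058 res px 0.14 [ 99 102 102  88  66  67  67  66  92 101 101 101]
scene 0.048 res px 0.03 [101 101 100  85  66  67  68  66  93 102 102 102]
scene 0.038 res px 0.06 [102 102 102  89  66  68  68  66  94 102 102 101]
scene 0.028 res px 0.24 [104 103 102  98  66  66  68  67  77 102 104 104]
scene 0.018 res px 0.14 [121 121 122 120  68  66  67  67  79  99 102 102]
side 0.078 res px 0.07 [167 170 168 154 112  81 104 146 161 162 163 163]
side 0.068 res px -0.02 [167 166 168 165 152 103  82 115 155 164 166 167]
side 0.058 res px 0.08 [161 161 161 161 147 101  82 111 152 160 163 161]
side 0.048 res px 0.19 [160 161 158 156 146 103  78 110 152 160 160 161]
side 0.038 res px 0.4 [161 159 160 160 149 106  79 106 150 161 161 161]
side 0.028 res px 0.47 [159 157 157 154 143 102  79 101 146 154 155 157]
side 0.018 res px 0.31 [138 140 141 137 122  95  86 110 131 130 125 114]
```

Rod residuals are under 0.5 px, which puts the tip about 1 mm off. I'll apply a small correction and lower slowly with a guard.

Run:
```python
from h import *
from bench import env,kinematics,monitor,eyes
q=pickle.load(open("q.pkl","rb"));x,y=q[0]+.0007,q[1]+.001
env.movel([x,y,.205],.03);env.hold(.3)
g=env.movel([x,y,.1397],.03,guard=4);env.hold(.5)
s=monitor.sense();p=s["position"];print(g,p,s["contact_force"],s["ft_torque"],s["finger_gap"],s["clock"])
shot(eyes,[[q[0],q[1],.082],[q[0],q[1],.12]],"h5")
```

```text
False [ 0.55310702 -0.17019858  0.13969629] [ 0.95088015 -0.30178505 -0.41465259] [ 0.01714628 -0.01186446 -0.04816048] 0.27245865702924144 24.6083
scene off 374 201
side off 304 99
```

View pics/h5.png

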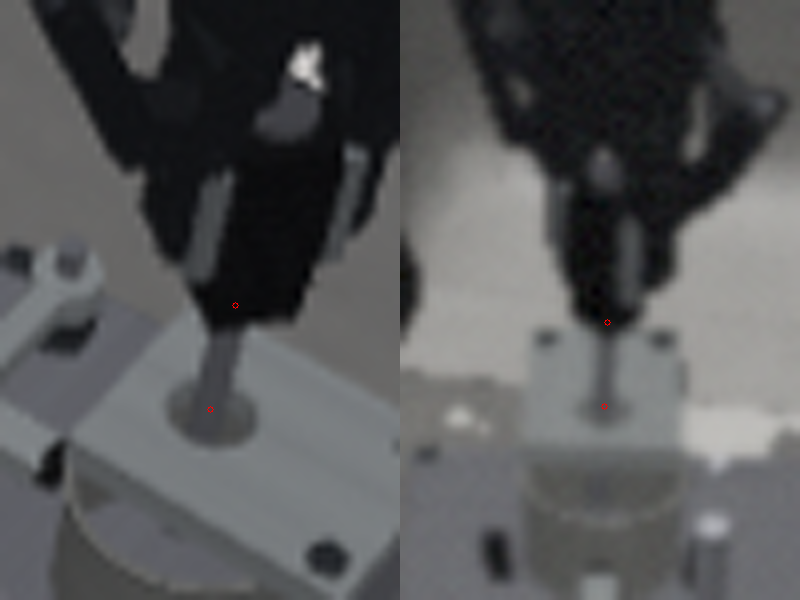

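The rod is centred in the hole in both views: rod at about 212 against hole 213 in the scene crop, and 604 against 604.5 in the side crop. There is no contact force beyond noise.

```bash
python3 -c "
from bench import job
print(job.hand_in())"
```

```text
the job is handed in; nothing more can be done
None
```

I handed the job in at about 25 s, with the keeper shut against its stop and the probe held upright and still, centred in the guide hole, its tip about half way down the ring; I pushed the keeper's peg up to about 70 N because the guard reset on each step, and I took it as latched because its peg lines up with the shut position, without seeing the click itself.

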